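Stack cone washers on the bench arbor, faces alternating

ROBOT

A 7-joint arm with a two-finger parallel gripper is mounted at the origin on the work surface. World frame = base frame: x ahead of the robot, y to its left, z up, the work surface at z = 0. Lengths are in m, angles in rad, forces in N, time in s.
With the tool pointing down it reaches from about 0.4 to 0.85 m from the base axis. Payload 10.4 kg.
Tool frame: the origin (TCP) lies midway between the tips of the shut fingers; the grasp point (between the pads) lies 19 mm behind it; z points along the fingers, y is the direction in which the jaws open and shut (so a half turn about z gives the same grasp; the last joint's range is limited). The gripper opens to 85 mm and grips with 20 to 120 N. Pads are 22 mm wide; open, the fingers measure 114 mm over their backs; the gripper's body (76 mm by 85 mm) begins 54 mm behind the grasp point. The pads swing forward as they close: fully open they stand 13 mm farther back than shut.
Start: joints at [-0.023, 0.332, -0.065, 1.46, 0.022, 1.35, -0.088], TCP at [0.625, 0, 0.231] pointing down, gripper open.
Joint ranges: [-2.6, 2.6], [-0.5, 2.12], [-1.47, 1.34], [0.16, 2.42], [-1.27, 4.41], [0.06, 2.06], [-2.6, 2.6]. Speed limits (rad/s): [2.22, 2.22, 2.79, 2.79, 3.14, 3.14, 3.14].

INTERFACE

Orientations are given as a unit quaternion [x, y, z, w].
In Python, from workcell import manip, camera, camera_info, workorder, nets gives the robot as it stands.
- The arm moves only by the tool apply_moves, never from a script. Its argument "commands" is a list of rows, each a list of 5 numbers: the shift along the tool's x, y, z in m, then the turn about the tool's z in degrees, then the gripper command: -1 is fully open, 1 is shut, values between are in proportion. A call has 1 to 5 rows; each row shifts and turns the pose as measured when the row begins, along the tool's axes as they then stand; what a row does not reach is not made up. A row lasts 1/12 s, in which the tool goes at most 41.7 mm and 7.16 degrees, less where a joint would pass 70% of its speed; a pose out of reach is approached as far as the arm can. A call is refused whole if a number of a shift passes 0.0417 or a number of a turn 7.16, either way. A call with a gripper value outside its range is refused whole. The fingers move at their own pace and stop on an object; "squeeze" is the grip in N (left out, the last holds). Time passes only in rows, so rows that do not move let the fingers close. It gives the time, the measured TCP pose, the force and the opening at its end, in the units of the state.
- manip.get_obs(): the state, without advancing time (a new reading comes with each control period).
- camera(name): name is "scene" or "side" or "wrist"; returns (picture, depth): 384x512x3 uint8, red, green, blue; 384x512 float32, m along the optical axis (not along the pixel's ray), 0 where there is no reading.
- camera_info(name): a dict with "camera_matrix" (3x3 intrinsics, pixels), "k1" (the pictures are not rectified: a ray, as slopes to the right and down, at radius r is drawn at 1 + k1 r^2 times it, then the intrinsics apply), "xyz" and "rotation" of the camera in the world; the wrist camera has in their place "T_tool_cam" (4x4, takes a point from camera to tool coordinates, whose origin is the TCP and whose axes are the flange's). Camera axes: x right, y down, z forward; pixel columns grow to the right and rows downward; lengths in m; the calibration is good to about 2 mm. A picture is of the moment at which its call begins: read the wrist's pose just before it. camera_info takes no time and is no camera call.
- workorder.hand_in(): hands the job in, once; it reports no verdict.
Trained networks look in the newest picture that a camera, given by its name, has taken for a name from the list of things; names that differ only in an ending like _2 or _b are one class to them, and where a whole thing is asked for, a point or a joint stands for the part that bears it (a point fixed in the world has none). Each returns a list of dicts, best first, with "conf" (0 to 1); they miss things now and then, are a little off and sometimes report something else, mostly with a low value. They report only what shows in the picture. A call takes as long as a camera call. They do not tell look-alikes from the thing itself.
- nets.look_for(camera, thing): "rect" ([left, top, width, height] in pixels, round what is visible of it).
- nets.place_of(camera, thing): "xy" ([column, row] in pixels: a listed point, or the origin of a listed thing).
The state is a dict: "clock": time; "joint_pos": joint angles; "joint_velocities": joint speeds; "tau": joint torques, N m; "position": TCP position; "ee_rot": TCP orientation; "ft_force": force on the tool from outside, world axes, zero at the start; "torque": the same for the moment, N m; "grip_width": opening from 0.0 (shut) to 1.0 (fully open).
Only numpy, scipy, OpenCV 4.12 (cv2) and the standard library are available. Lean on these libraries where they do the work, as an engineer would, in place of code of your own. Each camera call takes 0.05 s, during which the arm holds its last target. There are 200 camera calls.

TASK

The first blue cone washer is already on the arbor, crown up. Add the two large loose ones as they lie, without turning them over, so that the faces alternate: first the one lying hollow side up, then on top of it the one lying crown up, each sitting level down on the one below and let go. Leave the small blue cone washer where it lies.

Things in the scene. Friction and masses are not known exactly. Their poses are not given: they have to be found in the camera images.
- arbor: Fixed dark steel plate 110 x 110 x 12 mm with a central 16 mm post, top 72 mm above the bench (last 22 mm tapered). On the plate round the post: a fixed blue cone washer, crown up, crown at 25 mm. Origin on the post axis at the plate's underside (bench level), z up. Loose washers have 7 mm play all round. Underside seats at 25 mm (hollow-up washer), then 38 mm (crown-up one on top).
- washer_hollow_up: Large loose cone washer lying hollow side up like a dish (bright steel from above): 60 mm outside, 30 mm hole, 13 mm high, 150 g, blue crowned face and rim edge, bare steel hollow. It stands on its narrow end, a flat ring of 30 to 40 mm diameter; its upright rim edge, where to pinch it, is 6 to 13 mm above its underside. Origin: centre of the underside as it lies; z up.
- washer_crown_up: Large loose cone washer lying crown up like a low dome (blue from above): 60 mm outside, 30 mm hole, 13 mm high, 150 g, blue crowned face and rim edge, bare steel hollow. It stands on its wide rim; its upright rim edge, where to pinch it, is 0 to 7 mm above its underside. Origin: centre of the underside as it lies; z up.
- small_washer: Bystander: smaller loose blue cone washer, crown up, 41 mm outside, 20 mm hole, 9 mm high. Origin: centre of its underside, z up. It, the two large washers and a flat brass ring (60 mm outside, 6 mm thick, not listed, no part of the stack) lie flat on the bench, two each side of the arbor, which where varies; centres at least 110 mm apart.
Not all that is in view belongs to the job. Leave any green or purple look-alike of the washer_crown_up alone.

How it is judged:
On the way, in this order (a step that is already met when the one before it is completed fails the run):
1. the hollow-up washer sits level on the fixed washer, on the arbor, let go (horizontal distance between washer_hollow_up and arbor below 0.012 m and z of washer_hollow_up in the frame of arbor between 0.02 and 0.03 m and angle between washer_hollow_up's own z axis and vertical below 0.175 rad and linear speed of washer_hollow_up below 0.03 m/s and contact force between washer_hollow_up and the fingers below 0.1 N), for 0.2 s.
2. the crown-up washer sits level on the hollow-up one, on the arbor, let go (horizontal distance between washer_crown_up and arbor below 0.012 m and z of washer_crown_up in the frame of arbor between 0.033 and 0.043 m and angle between washer_crown_up's own z axis and vertical below 0.175 rad and linear speed of washer_crown_up below 0.03 m/s and contact force between washer_crown_up and the fingers below 0.1 N), for 0.2 s.
At the end, for the whole second after the job is handed in: Both large washers are on the arbor, within 12 mm of its axis and 10 degrees of level, at rest and let go: the hollow-up one with its underside 25 mm (within 5 mm) above the arbor's underside, the crown-up one on top of it with its underside at 38 mm (within 5 mm) (all of step 1 and all of step 2); the robot touches nothing.
It fails at once if the small washer is shifted by more than 30 mm (distance of small_washer from where it was at the start of the episode above 0.03 m).
It also fails if it takes over 53 s, if anything falls off the work surface, if the arm or the gripper's body presses on something with over 40 N, if the wrist force passes 120 N, or if a joint passes its speed limit or range.

## Working session

There is one attempt and no reset: what is moved stays moved. The work goes in short steps, Python scripts to look and compute and a tool call to move; the robot and the scene stay as the last step left them, time stands still between calls to the robot, and variables do not carry over. Pictures are saved under pics/ and viewed, about 8 in all and at most 12, crops included, and the job is handed in when it is done.

Besides the shell and the picture viewer there is one more tool, called as a command line: name --pt "numbers of a row" for each row, then --argument value for the rest. apply_moves: Moves the arm, as the interface text tells. Its arguments: {"type":"object","properties":{"commands":{"type":"array","items":{"type":"array","items":{"type":"number"}}},"squeeze":{"type":"number"}},"required":["commands"]}

```bash
mkdir -p pics; cat > h.py <<'E'
import numpy as np, cv2
from scipy.spatial.transform import Rotation as R
from workcell import manip, camera, camera_info, workorder, nets
def campose(name,obs=None):
    i=camera_info(name)
    if name=="wrist":
        T=np.eye(4);T[:3,:3]=R.from_quat(obs["ee_rot"]).as_matrix();T[:3,3]=obs["position"]
        T=T@np.array(i["T_tool_cam"]);return i,T[:3,:3],T[:3,3]
    r=np.array(i["rotation"]);
    if r.shape!=(3,3): r=R.from_quat(r).as_matrix()
    return i,r,np.array(i["xyz"])
def rays(i,uv):
    uv=np.atleast_2d(np.array(uv,float)).reshape(-1,1,2)
    return cv2.undistortPoints(uv,np.array(i["camera_matrix"],float),np.array([i["k1"],0,0,0,0.])).reshape(-1,2)
def onplane(name,uv,z,obs=None):
    i,r,p=campose(name,obs);s=rays(i,uv);d=np.c_[s,np.ones(len(s))]@r.T
    return p+d*((z-p[2])/d[:,2])[:,None]
def cloud(name,depth,obs=None):
    i,r,p=campose(name,obs);h,w=depth.shape
    v,u=np.mgrid[:h,:w];s=rays(i,np.c_[u.ravel(),v.ravel()])
    P=np.c_[s,np.ones(len(s))]*depth.reshape(-1,1)
    return (P@r.T+p).reshape(h,w,3)
def save(n,im): cv2.imwrite("pics/"+n,cv2.cvtColor(im,cv2.COLOR_RGB2BGR))
E
python3 - <<'E'
from h import *
o=manip.get_obs();print(o["clock"],o["position"],o["ee_rot"],o["grip_width"])
im,d=camera("scene");save("s1.png",im)
im2,d2=camera("side");save("side1.png",im2)
C=cloud("scene",d);np.save("C.npy",C)
print(camera_info("scene"))
for n in ["arbor","washer_hollow_up","washer_crown_up","small_washer"]:
    for q in nets.place_of("scene",n)[:3]:
        u,v=np.array(q["xy"]);print(n,q["conf"],q["xy"],onplane("scene",q["xy"],0)[0].round(3),C[int(v),int(u)].round(3))
E
```

```text
0.0 [ 6.24628299e-01 -9.44996592e-06  2.30507868e-01] [ 7.07105024e-01  7.07108186e-01 -5.22422986e-04 -4.75204427e-04] 1.0004291476062719
{'camera_matrix': array([[367.02495593,   0.        , 251.31900416],
       [  0.        , 367.02495593, 194.19558881],
       [  0.        ,   0.        ,   1.        ]]), 'k1': -0.054241969963449536, 'xyz': array([ 0.72719694, -0.52523133,  0.64356843]), 'rotation': array([ 0.90044558,  0.2271703 , -0.08464514, -0.36114624])}
arbor 0.79 [264.7, 207.9] [ 0.494 -0.006  0.   ] [ 0.501 -0.026  0.027]
washer_hollow_up 0.63 [343.6, 166.6] [0.612 0.223 0.   ] [0.611 0.216 0.007]
washer_crown_up 0.91 [173.4, 285.0] [ 0.428 -0.272  0.   ] [ 0.427 -0.273  0.001]
washer_crown_up 0.81 [125.1, 279.8] [ 0.336 -0.309  0.   ] [ 0.335 -0.308 -0.   ]
washer_crown_up 0.75 [170.3, 241.7] [ 0.359 -0.19   0.   ] [ 0.357 -0.188 -0.001]
small_washer 0.54 [259.7, 320.6] [ 0.61  -0.256  0.   ] [ 0.608 -0.256  0.   ]
```

View pics/s1.png

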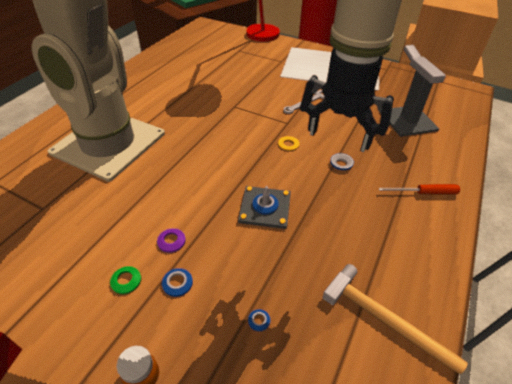

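The scene picture shows the arbor at (264,208) and a grey dish at (342,162), which is the hollow-up candidate. The brass ring is at (288,144). The crown-up candidates are blue (177,283), purple (171,241) and green (125,280); only the blue one fits. The small blue washer is at (259,320). I'll confirm in an enlarged crop.

```bash
python3 - <<'E'
from h import *
im=cv2.cvtColor(cv2.imread("pics/s1.png"),cv2.COLOR_BGR2RGB);C=np.load("C.npy")
def c(u,v,h=25): return cv2.resize(im[v-h:v+h,u-h:u+h],(300,300),interpolation=cv2.INTER_CUBIC)
save("crop1.png",np.vstack([np.hstack([c(177,283),c(342,162)]),np.hstack([c(264,208,32),c(259,320)])]))
hsv=cv2.cvtColor(im,cv2.COLOR_RGB2HSV)
def st(n,u,v,m,h=22,zmin=.004):
    P=C[v-h:v+h,u-h:u+h][m[v-h:v+h,u-h:u+h]];P=P[P[:,2]>zmin]
    (x,y),r=cv2.minEnclosingCircle(P[:,:2].astype(np.float32))
    print(n,len(P),"mid",((P.max(0)+P.min(0))/2).round(4),"size",np.ptp(P,axis=0).round(3),"zmax",P[:,2].max().round(3),"circ",round(x,4),round(y,4),round(r,4))
blue=(hsv[...,0]>95)&(hsv[...,0]<125)&(hsv[...,1]>120)
any_=np.ones_like(blue)
st("crown",177,283,any_);st("hollow",342,162,any_,20);st("small",259,320,any_,16);
st("plate",264,208,any_,38,.008); st("arborblue",264,204,blue,22,.014)
st("brass",288,144,any_,14)
P=C[170:225,230:300].reshape(-1,3);P=P[P[:,2]>.05];print("post",P.mean(0),P[:,2].max(),len(P))
E
```

```text
crown 555 mid [ 0.5644 -0.3799  0.3239] size [0.326 0.291 0.639] zmax 0.644 circ 0.5681 -0.3841 0.2128
hollow 263 mid [ 0.6504 -0.1325  0.3239] size [0.153 0.786 0.639] zmax 0.644 circ 0.6643 -0.1325 0.3979
small 292 mid [ 0.6578 -0.3813  0.3238] size [0.139 0.288 0.64 ] zmax 0.644 circ 0.6632 -0.382 0.1569
plate 1740 mid [ 0.5767 -0.2311  0.3258] size [0.301 0.588 0.636] zmax 0.644 circ 0.5792 -0.2474 0.3149
arborblue 213 mid [ 0.5961 -0.2509  0.3289] size [0.262 0.549 0.629] zmax 0.644 circ 0.5994 -0.2559 0.2982
brass 152 mid [ 0.5727 -0.1295  0.3238] size [0.309 0.792 0.64 ] zmax 0.644 circ 0.5784 -0.1303 0.4222
post [ 0.55877894 -0.14836623  0.21677349] 0.6435684299281126 63
```

View pics/crop1.png

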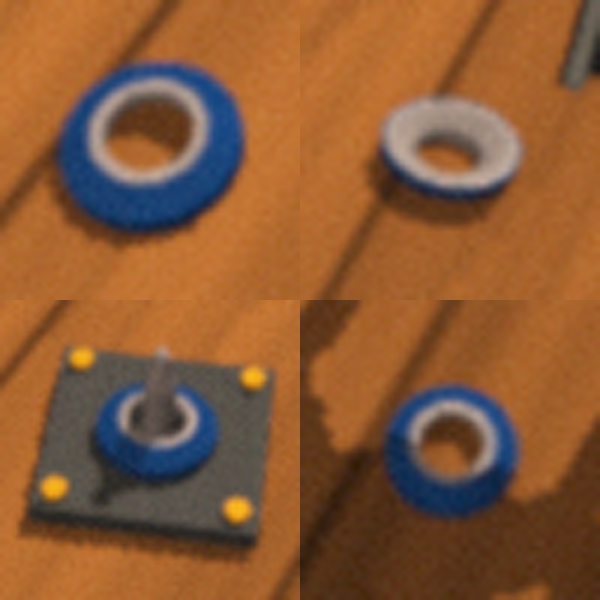

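The crop confirms it: blue dome at (177,283), steel dish with blue rim at (342,162), arbor with post at (264,208), and the small blue one at (259,320). I'll redo the stats without the missing depth readings.

```bash
python3 - <<'E'
from h import *
C=np.load("C.npy")
def st(n,u,v,h,zmin,zmax):
    P=C[v-h:v+h,u-h:u+h].reshape(-1,3);P=P[(P[:,2]>zmin)&(P[:,2]<zmax)]
    a,b=np.percentile(P,1,axis=0),np.percentile(P,99,axis=0)
    print(n,len(P),"mid",((a+b)/2).round(4),"size",(b-a).round(3))
st("crown",177,283,22,.004,.03);st("hollow",342,162,18,.005,.03);st("small",259,320,15,.004,.03)
st("plate",264,208,38,.007,.016);st("plate+",264,208,36,.009,.08);st("post",264,195,22,.04,.08);st("brass",288,144,12,.003,.02)
print(camera_info("wrist"))
E
```

```text
crown 547 mid [ 0.4316 -0.2649  0.01  ] size [0.057 0.058 0.01 ]
hollow 244 mid [0.6028 0.2283 0.0098] size [0.055 0.058 0.009]
small 290 mid [ 0.6087 -0.2574  0.0072] size [0.039 0.038 0.006]
plate 1285 mid [ 0.4964 -0.009   0.0118] size [0.125 0.125 0.007]
plate+ 1690 mid [ 0.4965 -0.0078  0.035 ] size [0.122 0.121 0.052]
post 68 mid [ 0.4966 -0.0092  0.0561] size [0.013 0.01  0.03 ]
brass 181 mid [0.4467 0.2374 0.0056] size [0.056 0.056 0.005]
{'camera_matrix': array([[335.98611756,   0.        , 256.10385823],
       [  0.        , 335.98611756, 190.41055515],
       [  0.        ,   0.        ,   1.        ]]), 'k1': -0.002932207233922693, 'T_tool_cam': array([[-1.07786209e-04, -9.62368637e-01, -2.71747300e-01,
         6.85757770e-02],
       [ 9.99999951e-01, -2.35712517e-05, -3.13165835e-04,
         1.04587925e-03],
       [ 2.94975554e-04, -2.71747321e-01,  9.62368592e-01,
        -1.42316709e-01],
       [ 0.00000000e+00,  0.00000000e+00,  0.00000000e+00,
         1.00000000e+00]])}
```

apply_moves --pt "0.041 -0.004 0 0 -1" --pt "0.041 -0.004 0 0 -1" --pt "0.041 -0.004 0 0 -1" --pt "0.041 -0.004 0 0 -1" --pt "0.041 -0.004 0 0 -1" --squeeze 40

```text
clock: 0.72
position: [0.608, 0.1968, 0.2302]
ee_rot: [0.715, 0.699, -0.002, 0.003]
ft_force: [1.4, -0.1, 0.8]
grip_width: 1.001
```

apply_moves --pt "0.01 0 0.03 0 -0.7" --pt "0 0 0.02 0 -0.7" --pt "0 0 0 0 -0.7"

```text
clock: 0.97
position: [0.605, 0.2221, 0.1798]
ee_rot: [0.709, 0.705, 0.001, 0.0]
ft_force: [-0.8, -0.1, -0.1]
grip_width: 0.849
```

```bash
cat >> h.py <<'E'
def wst(tag,z0,z1,xy,rad=.045):
    o=manip.get_obs();im,d=camera("wrist");save(tag+".png",im)
    C=cloud("wrist",d,o);m=(d>0)&(C[...,2]>z0)&(C[...,2]<z1)&(np.hypot(C[...,0]-xy[0],C[...,1]-xy[1])<rad)
    P=C[m];a,b=np.percentile(P,1,axis=0),np.percentile(P,99,axis=0);mid=(a+b)/2
    v,u=np.nonzero(m);print(tag,len(P),"mid",mid.round(4),"size",(b-a).round(4),"px",u.min(),u.max(),v.min(),v.max())
    e=np.array([*mid[:2],0])-o["position"];e[2]=0
    print("tcp",np.round(o["position"],4),"tool shift",R.from_quat(o["ee_rot"]).inv().apply(e).round(4))
    return im,d,C,o
E
python3 - <<'E'
from h import *
im,d,C,o=wst("w1",.004,.03,(.603,.226))
b=(d>0)&(abs(C[...,2])<.05)&(np.hypot(C[...,0]-.603,C[...,1]-.226)>.045)&(np.hypot(C[...,0]-.603,C[...,1]-.226)<.09)
print("bench z",np.median(C[b][:,2]))
E
```

```text
w1 2441 mid [0.6034 0.2296 0.01  ] size [0.0562 0.0573 0.0082] px 222 285 131 194
tcp [0.605  0.2221 0.1798] tool shift [ 0.0075 -0.0016  0.    ]
bench z -0.0002831325412195329
```

View pics/w1.png

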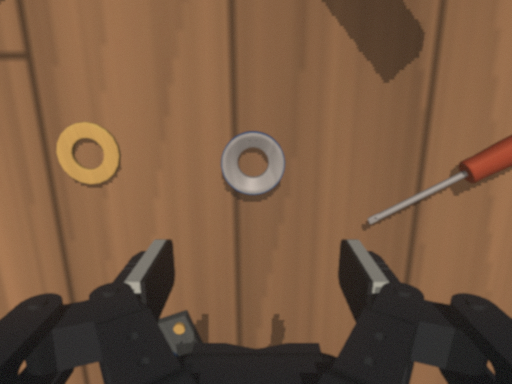

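The wrist view has the steel dish centred at (253,163), the brass ring at (88,153) and the fingertips at about (172,240) and (342,240). Next I'll descend and measure the fingertip height from the same depth image.

apply_moves --pt "0.004 -0.001 0.035 0 -0.6" --pt "0.003 0 0.035 0 -0.6" --pt "0 0 0.035 0 -0.6" --pt "0 0 0.025 0 -0.6" --pt "0 0 0 0 -0.6"

```text
clock: 1.43
position: [0.6119, 0.2259, 0.0567]
ee_rot: [0.712, 0.703, 0.007, 0.004]
ft_force: [-1.1, -0.7, -0.7]
grip_width: 0.803
```

```bash
python3 - <<'E'
from h import *
im,d,C,o=wst("w2",.004,.02,(.6034,.229),.036)
T=R.from_quat(o["ee_rot"]).inv().apply((C-o["position"]).reshape(-1,3)).reshape(C.shape)
m=(d>0)&(C[...,2]>.016)&(abs(T[...,0])<.012)&(abs(T[...,1])<.06)&(T[...,2]>-.05)
P=T[m];print(o["grip_width"],len(P))
for s in (-1,1):
    Q=P[P[:,1]*s>0];
    if len(Q): print(s,Q.max(0).round(4),Q.min(0).round(4),np.percentile(Q[:,2],[90,98]))
E
```

```text
w2 6149 mid [0.6034 0.2299 0.0099] size [0.0566 0.0574 0.0082] px 188 289 159 257
tcp [0.6119 0.2259 0.0567] tool shift [ 0.004  -0.0086 -0.0001]
0.8027539658459248 5625
-1 [ 0.012  -0.0324 -0.0058] [-0.012  -0.0546 -0.05  ] [-0.01494715 -0.00943561]
1 [ 0.012   0.0562 -0.0062] [-0.012   0.0347 -0.0499] [-0.01487121 -0.00960434]
```

apply_moves --pt "0.004 -0.008 0 0 -0.65" --pt "0 0 0 0 -0.65" --pt "0 0 0 0 -0.65"

```text
clock: 1.73
position: [0.6081, 0.2299, 0.0662]
ee_rot: [0.713, 0.701, 0.011, 0.007]
ft_force: [0.8, -0.3, 0.9]
grip_width: 0.827
```

apply_moves --pt "0 -0.0045 0.005 0 -0.65" --pt "0 0 0 0 -0.65"

```text
clock: 1.9
position: [0.6051, 0.2309, 0.0646]
ee_rot: [0.713, 0.701, 0.014, 0.008]
ft_force: [-0.3, -0.6, -0.1]
grip_width: 0.825
```

apply_moves --pt "0 0 0.015 0 -0.65" --pt "0 0 0.015 0 -0.65" --pt "0 0 0.01 0 -0.65" --pt "0 0 0 0 -0.65"

```text
clock: 2.23
position: [0.6085, 0.2323, 0.0275]
ee_rot: [0.713, 0.701, 0.017, 0.009]
ft_force: [-1.1, -0.7, -0.1]
grip_width: 0.826
```

apply_moves --pt "0 0 0 0 -0.65" --pt "0 0 0 0 -0.65" --pt "0 0 0 0 -0.65" --pt "0 0 0 0 -0.65"

```text
clock: 2.57
position: [0.6091, 0.2325, 0.0293]
ee_rot: [0.713, 0.701, 0.018, 0.009]
ft_force: [0.8, -0.4, -0.3]
grip_width: 0.825
```

```bash
python3 - <<'E'
from h import *
o=manip.get_obs();print(o["clock"],np.round(o["position"],4),R.from_quat(o["ee_rot"]).as_matrix()[:,2].round(4),np.round(o["joint_pos"],3),np.round(o["tau"],1))
E
```

```text
2.5667 [0.6091 0.2325 0.0293] [ 0.0381  0.0114 -0.9992] [-0.316  0.543 -0.159  1.615  0.108  0.953 -0.528] [ -0.  -70.1  -1.9 -33.6   0.1  -0.2  -0. ]
```

apply_moves --pt "-0.003 -0.006 0.004 0 -0.65" --pt "0 -0.001 0.008 0 -0.65" --pt "0 0 0.008 0 -0.65" --pt "0 0 0 0 -0.65"

```text
clock: 2.9
position: [0.6029, 0.2298, 0.0087]
ee_rot: [0.713, 0.701, 0.019, 0.01]
ft_force: [-0.6, 0.3, -0.2]
grip_width: 0.826
```

apply_moves --pt "0 0.001 0.006 0 -0.65" --pt "0 0 0.005 0 -0.65" --pt "0 0 0 0 -0.65"

```text
clock: 3.15
position: [0.604, 0.2298, -0.0043]
ee_rot: [0.713, 0.701, 0.018, 0.01]
ft_force: [-0.2, 0.3, -0.4]
grip_width: 0.83
```

apply_moves --pt "0 0 -0.003 0 -0.5" --pt "0 0 0 0 -0.2" --pt "0 0 0 0 0.2" --pt "0 0 0 0 0.2" --pt "0 0 0 0 0.2" --squeeze 40

```text
clock: 3.57
position: [0.6043, 0.2299, -0.0001]
ee_rot: [0.713, 0.701, 0.018, 0.01]
ft_force: [0.6, 0.0, -1.2]
grip_width: 0.664
```

apply_moves --pt "0 0 0 0 0.5" --pt "0 0 0 0 0.5"

```text
clock: 3.73
position: [0.6042, 0.2299, -0.0001]
ee_rot: [0.713, 0.701, 0.018, 0.01]
ft_force: [0.1, -0.5, -1.8]
grip_width: 0.66
```

apply_moves --pt "0 0 -0.02 0 0.5" --pt "0 0 -0.03 0 0.5" --pt "0 0 -0.03 0 0.5" --pt "0 0 -0.02 0 0.5" --pt "0 0 0 0 0.5"

```text
clock: 4.15
position: [0.598, 0.2279, 0.1008]
ee_rot: [0.713, 0.701, 0.015, 0.008]
ft_force: [1.8, -0.1, -0.6]
grip_width: 0.664
```

```bash
python3 - <<'E'
from h import *
o=manip.get_obs();im,d=camera("wrist");save("w3.png",im);C=cloud("wrist",d,o)
T=R.from_quat(o["ee_rot"]).inv().apply((C-o["position"]).reshape(-1,3)).reshape(C.shape)
hsv=cv2.cvtColor(im,cv2.COLOR_RGB2HSV)
m=(d>0)&(abs(T[...,2])<.035)&(np.hypot(T[...,0],T[...,1])<.04)&(C[...,2]>.03)
v,u=np.nonzero(m);print(u.min(),u.max(),v.min(),v.max())
rim=m&(abs(T[...,1])<.02);P=T[rim]
print("tool x range",np.percentile(P[:,0],[1,99]),"z",np.percentile(P[:,2],[2,50,98]))
A=np.c_[P[:,:2],np.ones(len(P))];print(o["position"],R.from_quat(o["ee_rot"]).as_matrix()[:,2],o["grip_width"])
E
```

```text
144 363 192 324
tool x range [-0.02860014  0.02939154] z [-0.01480597 -0.01155431 -0.00271937]
[0.59802341 0.22789401 0.10076673] [ 0.03328511  0.0095314  -0.99940045] 0.6642448916147851
```

View pics/w3.png

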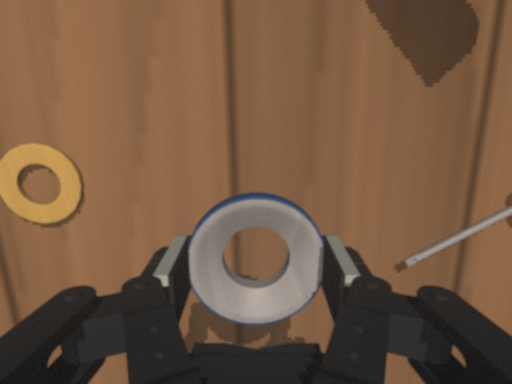

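The wrist view shows the dish held level and centred between the pads, centre about (257,257). Now to the arbor.

apply_moves --pt "-0.036 -0.015 -0.01 0 0.5" --pt "-0.036 -0.015 -0.01 0 0.5" --pt "-0.036 -0.015 0 0 0.5" --pt "-0.036 -0.015 0 0 0.5" --pt "-0.036 -0.015 0 0 0.5"

```text
clock: 4.62
position: [0.5149, 0.0522, 0.1079]
ee_rot: [0.708, 0.706, 0.014, 0.004]
ft_force: [0.8, -0.9, -1.8]
grip_width: 0.661
```

apply_moves --pt "-0.03 -0.012 0 0 0.5" --pt "-0.015 -0.006 0 0 0.5" --pt "-0.005 0 0 0 0.5" --pt "0 0 0 0 0.5"

```text
clock: 4.95
position: [0.4892, -0.0097, 0.1016]
ee_rot: [0.712, 0.702, 0.009, 0.003]
ft_force: [0.9, -0.3, -2.0]
grip_width: 0.668
```

```bash
python3 - <<'E'
from h import *
o=manip.get_obs();im,d=camera("wrist");save("w4.png",im);C=cloud("wrist",d,o)
hsv=cv2.cvtColor(im,cv2.COLOR_RGB2HSV)
m=((hsv[...,0]>20)&(hsv[...,0]<32)&(hsv[...,1]>150)&(hsv[...,2]>120)).astype(np.uint8)
n,l,s,c=cv2.connectedComponentsWithStats(m)
for k in range(1,n):
    if s[k,4]>15: print(c[k].round(),s[k,4],np.median(C[l==k],axis=0).round(4))
p=(d>0)&(np.hypot(C[...,0]-.4965,C[...,1]+.009)<.02)&(C[...,2]>.03)&(C[...,2]<.08)
print("post",p.sum(),C[p].mean(0) if p.any() else "", C[p].max(0) if p.any() else "")
print(o["position"],R.from_quat(o["ee_rot"]).as_matrix())
E
```

```text
post 91 [0.49631283 0.00116189 0.03606824] [0.5027084  0.00217684 0.04379596]
[ 0.48924534 -0.00968263  0.1015549 ] [[ 0.01397565  0.99975846  0.01696163]
 [ 0.99985775 -0.01413321  0.00920467]
 [ 0.00944217  0.01683057 -0.99981377]]
```

apply_moves --pt "0 0.006 0 0 0.5" --pt "0 0 0.008 0 0.5" --pt "0 0 0.008 0 0.5" --pt "0 0 0 0 0.5"

```text
clock: 5.33
position: [0.4978, -0.0036, 0.0831]
ee_rot: [0.71, 0.705, 0.01, 0.002]
ft_force: [0.2, 0.5, -1.9]
grip_width: 0.659
```

apply_moves --pt "-0.005 -0.002 0 0 0.5" --pt "0 0 0 0 0.5" --pt "0 0 0.006 0 0.5" --pt "0 0 0 0 0.5"

```text
clock: 5.67
position: [0.4955, -0.0072, 0.0752]
ee_rot: [0.708, 0.706, 0.009, 0.001]
ft_force: [-0.2, -0.5, -2.2]
grip_width: 0.663
```

apply_moves --pt "-0.0015 0 0.01 0 0.5" --pt "0 0 0.01 0 0.5" --pt "0 0 0.01 0 0.5" --pt "0 0 0.006 0 0.5" --pt "0 0 0 0 0.5"

```text
clock: 6.08
position: [0.4959, -0.0084, 0.0352]
ee_rot: [0.708, 0.706, 0.009, 0.001]
ft_force: [-0.1, 0.1, -1.1]
grip_width: 0.664
```

apply_moves --pt "0 0 0.004 0 0.5" --pt "0 0 0.003 0 0.5" --pt "0 0 0 0 0.5"

```text
clock: 6.33
position: [0.4956, -0.0083, 0.0268]
ee_rot: [0.708, 0.706, 0.009, 0.001]
ft_force: [0.2, 0.1, -0.8]
grip_width: 0.661
```

apply_moves --pt "0 0 0.0015 0 0.5" --pt "0 0 0 0 0.5"

```text
clock: 6.5
position: [0.4959, -0.0083, 0.0254]
ee_rot: [0.708, 0.706, 0.009, 0.001]
ft_force: [-0.4, 0.2, -1.5]
grip_width: 0.661
```

apply_moves --pt "0 0 0.0005 0 0.2" --pt "0 0 0 0 -0.3" --pt "0 0 0 0 -0.7" --pt "0 0 0 0 -1" --pt "0 0 0 0 -1"

```text
clock: 6.92
position: [0.4971, -0.0082, 0.0262]
ee_rot: [0.708, 0.706, 0.01, 0.002]
ft_force: [0.4, -0.3, 0.2]
grip_width: 0.996
```

apply_moves --pt "0 0 0 0 -1" --pt "0 0 -0.02 0 -1" --pt "0 0 -0.03 0 -1" --pt "0 0 -0.035 0 -1" --pt "0 0 -0.035 0 -1"

```text
clock: 7.33
position: [0.4903, -0.0096, 0.1434]
ee_rot: [0.708, 0.706, 0.005, -0.003]
ft_force: [1.0, -0.5, -0.7]
grip_width: 1.006
```

apply_moves --pt "-0.02 0 -0.01 0 -1" --pt "-0.03 -0.005 0 0 -1" --pt "0 0 0 0 -1"

```text
clock: 7.58
position: [0.4894, -0.0601, 0.1626]
ee_rot: [0.707, 0.707, 0.01, 0.002]
ft_force: [-0.5, -0.3, -0.3]
grip_width: 1.0
```

```bash
python3 - <<'E'
from h import *
im,d,C,o=wst("w5",.027,.045,(.4965,-.0085),.04)
P=C[(d>0)&(C[...,2]>.034)&(C[...,2]<.042)&(np.hypot(C[...,0]-.4965,C[...,1]+.0085)<.04)]
A=np.c_[P[:,:2]-[.4965,-.0085],np.ones(len(P))];print("rim plane",np.linalg.lstsq(A,P[:,2],rcond=None)[0])
E
```

```text
w5 3608 mid [ 0.4972 -0.0085  0.0347] size [0.0566 0.0566 0.0088] px 224 300 80 157
tcp [ 0.4894 -0.0601  0.1626] tool shift [0.0516 0.0078 0.0007]
rim plane [-0.00107917  0.00190336  0.03686463]
```

View pics/w5.png

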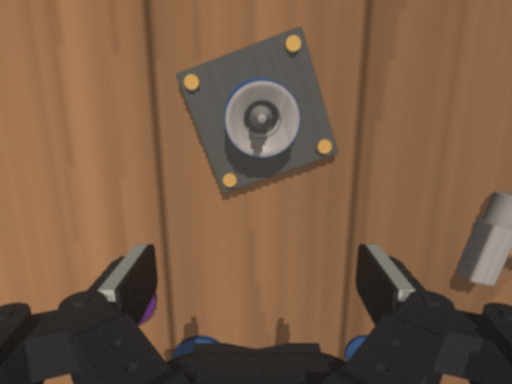

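The dish sits level and centred on the arbor at (262,118), rim plane flat. Next is the crown-up washer.

apply_moves --pt "-0.038 -0.011 0 0 -1" --pt "-0.038 -0.011 0 0 -1" --pt "-0.038 -0.011 0 0 -1" --pt "-0.038 -0.011 0 0 -0.7" --pt "-0.03 -0.009 0 0 -0.7"

```text
clock: 8.05
position: [0.4397, -0.2353, 0.1588]
ee_rot: [0.7, 0.714, 0.013, 0.002]
ft_force: [0.7, 0.9, 1.4]
grip_width: 0.849
```

apply_moves --pt "-0.01 -0.003 0 0 -0.65" --pt "0 0 0 0 -0.65" --pt "0 0 0 0 -0.65"

```text
clock: 8.3
position: [0.4338, -0.2514, 0.1575]
ee_rot: [0.704, 0.71, 0.012, 0.001]
ft_force: [-0.7, 0.2, -0.5]
grip_width: 0.825
```

```bash
python3 - <<'E'
from h import *
im,d,C,o=wst("w6",.003,.03,(.4316,-.2655),.04)
print(R.from_quat(o["ee_rot"]).as_matrix()[:,2], o["joint_pos"])
hsv=cv2.cvtColor(im,cv2.COLOR_RGB2HSV);P=C[(d>0)&(hsv[...,0]>100)&(hsv[...,0]<122)&(hsv[...,1]>130)&(np.hypot(C[...,0]-.4316,C[...,1]+.2655)<.05)]
print("blue px mid",len(P),((P.max(0)+P.min(0))/2).round(4),np.ptp(P,axis=0).round(3))
E
```

```text
w6 2556 mid [ 0.4327 -0.2647  0.0096] size [0.0565 0.0568 0.0084] px 218 283 159 223
tcp [ 0.4338 -0.2514  0.1575] tool shift [-0.0132 -0.0012 -0.0002]
[ 0.01817243  0.01493113 -0.99972337] [ 0.30224956  0.10855093  0.15617638  1.89300406 -0.04228373  1.13197747
  0.484264  ]
blue px mid 21 [ 0.4298 -0.2422  0.0095] [0.024 0.012 0.006]
```

View pics/w6.png

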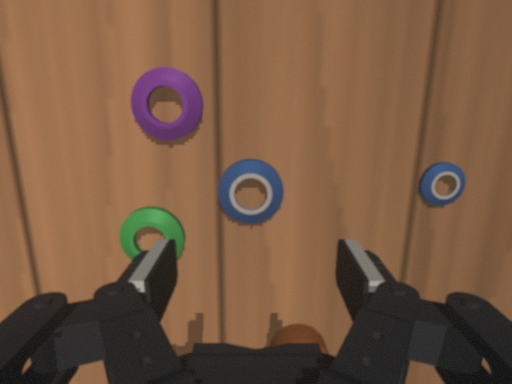

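The blue dome is at (250,191), well clear of green (152,235), purple (167,104) and the small washer (443,184).

apply_moves --pt "-0.008 -0.002 0.02 0 -0.65" --pt "-0.007 -0.001 0.025 0 -0.65" --pt "0 0 0.025 0 -0.65" --pt "0 0 0.02 0 -0.65" --pt "0 0 0.005 0 -0.65"

```text
clock: 8.77
position: [0.4395, -0.2563, 0.0611]
ee_rot: [0.699, 0.715, 0.014, 0.003]
ft_force: [-0.4, 0.8, 0.3]
grip_width: 0.824
```

apply_moves --pt "0 0 0 0 -0.65" --pt "0 0 0 0 -0.65"

```text
clock: 8.93
position: [0.44, -0.2529, 0.0603]
ee_rot: [0.697, 0.716, 0.014, 0.002]
ft_force: [0.6, -0.3, 0.1]
grip_width: 0.827
```

```bash
python3 - <<'E'
from h import *
o=manip.get_obs();print(np.round(o["position"],4),R.from_quat(o["ee_rot"]).as_matrix().round(4))
E
```

```text
[ 0.44   -0.2529  0.0603] [[-0.027   0.9994  0.0221]
 [ 0.9995  0.0266  0.0183]
 [ 0.0177  0.0226 -0.9996]]
```

apply_moves --pt "-0.008 -0.006 0 0 -0.65" --pt "-0.004 -0.003 0.01 0 -0.65" --pt "0 0 0.01 0 -0.65" --pt "0 0 0.005 0 -0.65" --pt "0 0 0 0 -0.65"

```text
clock: 9.35
position: [0.434, -0.2662, 0.0367]
ee_rot: [0.697, 0.717, 0.016, 0.005]
ft_force: [-0.9, 0.1, -0.8]
grip_width: 0.821
```

apply_moves --pt "0.001 -0.002 0.01 0 -0.65" --pt "0 0 0.01 0 -0.65" --pt "0 0 0.007 0 -0.65" --pt "0 0 0 0 -0.65"

```text
clock: 9.68
position: [0.4325, -0.2646, 0.0067]
ee_rot: [0.697, 0.717, 0.016, 0.005]
ft_force: [0.5, -0.3, -0.0]
grip_width: 0.823
```

apply_moves --pt "0 0 0.005 0 -0.65" --pt "0 0 0.002 0 -0.65" --pt "0 0 0 0 -0.65"

```text
clock: 9.93
position: [0.4325, -0.2641, -0.0017]
ee_rot: [0.697, 0.717, 0.015, 0.004]
ft_force: [-0.6, 0.3, 0.9]
grip_width: 0.824
```

apply_moves --pt "0 0 0 0 -0.5" --pt "0 0 0 0 -0.2" --pt "0 0 0 0 0.2" --pt "0 0 0 0 0.5" --pt "0 0 0 0 0.5" --squeeze 40

```text
clock: 10.35
position: [0.433, -0.2644, -0.0007]
ee_rot: [0.697, 0.717, 0.016, 0.005]
ft_force: [0.3, 0.1, -1.2]
grip_width: 0.66
```

apply_moves --pt "0 0 0 0 0.5" --pt "0 0 -0.02 0 0.5" --pt "0 0 -0.03 0 0.5" --pt "0 0 -0.035 0 0.5" --pt "0 0 -0.035 0 0.5"

```text
clock: 10.77
position: [0.4245, -0.2634, 0.1153]
ee_rot: [0.697, 0.717, 0.013, -0.003]
ft_force: [0.9, -0.8, -1.6]
grip_width: 0.662
```

apply_moves --pt "0 0 0 0 0.5"

```text
clock: 10.85
position: [0.4272, -0.2653, 0.1215]
ee_rot: [0.697, 0.717, 0.014, 0.001]
ft_force: [1.4, -0.8, -2.1]
grip_width: 0.656
```

```bash
python3 - <<'E'
from h import *
o=manip.get_obs();im,d=camera("wrist");save("w7.png",im);C=cloud("wrist",d,o)
T=R.from_quat(o["ee_rot"]).inv().apply((C-o["position"]).reshape(-1,3)).reshape(C.shape)
m=(d>0)&(abs(T[...,2])<.035)&(abs(T[...,0])<.045)&(abs(T[...,1])<.02)
P=T[m];print("tool x range",np.percentile(P[:,0],[1,99]),"z",np.percentile(P[:,2],[2,50,98]))
c=P[P[:,2]<np.percentile(P[:,2],2)+.003];print("crown x",np.percentile(c[:,0],[1,99]),"y",np.percentile(c[:,1],[1,99]))
A=np.c_[c[:,:2],np.ones(len(c))];print("plane",np.linalg.lstsq(A,c[:,2],rcond=None)[0])
print(o["clock"],o["position"],R.from_quat(o["ee_rot"]).as_matrix().round(4),o["grip_width"])
E
```

```text
tool x range [-0.02870416  0.0286908 ] z [-0.01494562 -0.01237413 -0.00390807]
crown x [-0.0230249   0.02164649] y [-0.01957673  0.019561  ]
plane [ 0.01229859  0.01795338 -0.01352788]
10.85 [ 0.42721541 -0.26528338  0.12154686] [[-0.0285  0.9994  0.0219]
 [ 0.9994  0.0281  0.0187]
 [ 0.0181  0.0224 -0.9996]] 0.6561763605786975
```

View pics/w7.png

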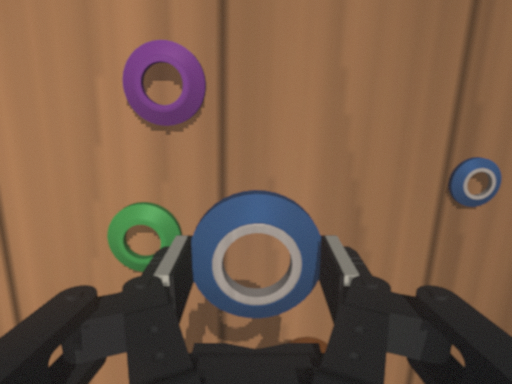

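The dome is held level and centred at (257,254), and the look-alikes and the small washer are undisturbed. Carrying it to the arbor.

apply_moves --pt "0.036 0.011 0 0 0.5" --pt "0.036 0.011 0 0 0.5" --pt "0.036 0.011 0 0 0.5" --pt "0.036 0.011 0 0 0.5" --pt "0.036 0.011 0 0 0.5"

```text
clock: 11.32
position: [0.4738, -0.0857, 0.119]
ee_rot: [0.703, 0.711, 0.012, -0.0]
ft_force: [0.3, -0.6, -2.7]
grip_width: 0.657
```

apply_moves --pt "0.03 0.009 0 0 0.5" --pt "0.02 0.006 0 0 0.5" --pt "0.008 0 0 0 0.5" --pt "0 0 0 0 0.5"

```text
clock: 11.65
position: [0.4869, -0.0148, 0.1154]
ee_rot: [0.699, 0.715, 0.011, -0.003]
ft_force: [0.3, -0.6, -1.6]
grip_width: 0.656
```

```bash
python3 - <<'E'
from h import *
o=manip.get_obs();print(np.round(o["position"],4),R.from_quat(o["ee_rot"]).as_matrix().round(4))
o5=dict(position=[.4894,-.0601,.1626],ee_rot=[.707,.707,.010,.002])
print(onplane("wrist",[[191,82],[293,43],[325,147],[230,180]],.014,o5).mean(0))
E
```

```text
[ 0.4869 -0.0148  0.1154] [[-0.024   0.9997  0.0106]
 [ 0.9995  0.0238  0.0205]
 [ 0.0202  0.0111 -0.9997]]
[ 0.49609093 -0.00587216  0.014     ]
```

apply_moves --pt "0.004 0.006 0 0 0.5" --pt "0.001 0.002 0.006 0 0.5" --pt "0 0 0.006 0 0.5" --pt "0 0 0 0 0.5" --pt "0 0 0 0 0.5"

```text
clock: 12.07
position: [0.4938, -0.0141, 0.0995]
ee_rot: [0.701, 0.713, 0.009, -0.004]
ft_force: [-0.4, 0.4, -1.1]
grip_width: 0.658
```

apply_moves --pt "0.005 0.003 0.004 0 0.5" --pt "0 0 0.006 0 0.5" --pt "0 0 0 0 0.5" --pt "0 0 0 0 0.5"

```text
clock: 12.4
position: [0.4968, -0.0104, 0.0883]
ee_rot: [0.702, 0.712, 0.009, -0.004]
ft_force: [0.1, 0.4, -1.3]
grip_width: 0.656
```

apply_moves --pt "0.0015 0 0.01 0 0.5" --pt "0 0 0.01 0 0.5" --pt "0 0 0.008 0 0.5" --pt "0 0 0.006 0 0.5" --pt "0 0 0 0 0.5"

```text
clock: 12.82
position: [0.4967, -0.0081, 0.0506]
ee_rot: [0.702, 0.712, 0.009, -0.004]
ft_force: [-0.2, 0.2, -2.0]
grip_width: 0.656
```

apply_moves --pt "0 0 0.005 0 0.5" --pt "0 0 0.004 0 0.5" --pt "0 0 0 0 0.5"

```text
clock: 13.07
position: [0.4965, -0.0078, 0.0402]
ee_rot: [0.702, 0.712, 0.008, -0.005]
ft_force: [0.1, 0.6, -2.1]
grip_width: 0.658
```

apply_moves --pt "0 0 0.0015 0 0.5" --pt "0 0 0 0 0.5"

```text
clock: 13.23
position: [0.4966, -0.0079, 0.0386]
ee_rot: [0.702, 0.712, 0.008, -0.005]
ft_force: [-1.1, -1.4, -1.0]
grip_width: 0.653
```

apply_moves --pt "0 0 0.0005 0 0.2" --pt "0 0 0 0 -0.3" --pt "0 0 0 0 -0.7" --pt "0 0 0 0 -1" --pt "0 0 0 0 -1"

```text
clock: 13.65
position: [0.4979, -0.0079, 0.0394]
ee_rot: [0.702, 0.712, 0.009, -0.004]
ft_force: [-0.2, 0.5, 0.8]
grip_width: 0.998
```

apply_moves --pt "0 0 0 0 -1" --pt "0 0 -0.02 0 -1" --pt "0 0 -0.03 0 -1" --pt "0 0 -0.035 0 -1" --pt "0 0 -0.035 0 -1"

```text
clock: 14.07
position: [0.4923, -0.0101, 0.1567]
ee_rot: [0.702, 0.713, 0.005, -0.008]
ft_force: [1.5, -0.6, 0.2]
grip_width: 1.002
```

apply_moves --pt "-0.02 0 0 0 -1" --pt "-0.03 0 0 0 -1" --pt "0 0 0 0 -1" --pt "0 0 0 0 -1"

```text
clock: 14.4
position: [0.4982, -0.0609, 0.1663]
ee_rot: [0.701, 0.713, 0.01, -0.002]
ft_force: [0.2, 0.6, -0.5]
grip_width: 1.001
```

```bash
python3 - <<'E'
from h import *
im,d,C,o=wst("w8",.038,.056,(.497,-.0085),.04)
r=np.hypot(C[...,0]-.497,C[...,1]+.0085)
P=C[(d>0)&(C[...,2]>.047)&(C[...,2]<.055)&(r<.022)&(r>.014)]
A=np.c_[P[:,:2]-[.497,-.0085],np.ones(len(P))];print("crown plane",np.linalg.lstsq(A,P[:,2],rcond=None)[0],P[:,2].mean())
s,_=camera("scene");s=cv2.resize(s[165:245,215:315],(500,400),interpolation=cv2.INTER_CUBIC)
t=cv2.resize(im[40:240,150:380],(300,261));t=cv2.copyMakeBorder(t,0,400-261,0,0,cv2.BORDER_CONSTANT)
save("fin.png",np.hstack([s,t]))
E
```

```text
w8 3710 mid [ 0.4982 -0.0087  0.049 ] size [0.0562 0.0565 0.0099] px 216 292 80 159
tcp [ 0.4982 -0.0609  0.1663] tool shift [0.0522 0.001  0.001 ]
crown plane [ 0.01128775 -0.00373717  0.05049135] 0.05048042752442781
```

View pics/fin.png

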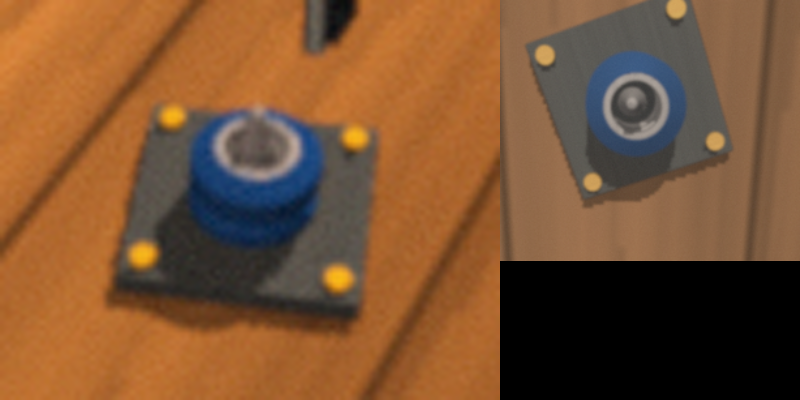

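The stack sits level around the post, with the crown at 50.5 mm (51 expected), within about 2 mm of the axis, and the gripper is clear. Handing in.

```bash
python3 -c "
from workcell import workorder;print(workorder.hand_in())"
```

```text
the job is handed in; nothing more can be done
None
```

Both large washers are on the arbor, with the crown-up one on top of the hollow-up one. I handed the job in at about 14.5 s of the 53 s allowed. No verdict was reported.

- **Hollow-up washer:** after release it was centred at about (0.497, -0.0085) m. Its rim was level and its top measured about 37 mm, where 38 mm was expected.
- **Crown-up washer:** it is about 2 mm from the post axis and tilted about 0.7°. Its crown measured 50.5 mm, where 51 mm was expected.
- **Robot:** the gripper is open and more than 10 cm above the stack, with wrist force at the noise level.
- **Bystanders:** the small washer and the green and purple look-alikes were not touched and looked undisturbed in the last picture that showed them, taken after I lifted the crown-up washer.
- **Disagreements:** estimates of the arbor axis differed by about 3 mm in y between cameras, within the 7 mm play. The tool also tilted by up to about 2° while descending, which did no harm.

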